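# Stack and chock the round offcuts by the saw

## Robot

A 7-joint arm with a two-finger parallel gripper is mounted at the origin on the work surface. World frame = base frame: x ahead of the robot, y to its left, z up, the work surface at z = 0. Lengths are in m, angles in degrees, forces in N, time in s.
With the tool pointing down it reaches from about 0.425 to 0.8 m from the base axis. Payload 8.3 kg.
Tool frame: the origin (TCP) lies between the finger pads; the fingertips stand 17 mm ahead of it and the grasp point (between the pads) lies 2 mm behind it; x points along the fingers, y is the direction in which the jaws open and shut, and the axes are right-handed (so a half turn about x gives the same grasp; the last joint's range is limited). The gripper opens to 85 mm and grips with 20 to 120 N. Pads are 22 mm wide; open, the fingers measure 114 mm over their backs; the gripper's body (76 mm by 85 mm) begins 54 mm behind the grasp point. The pads swing forward as they close: fully open they stand 13 mm farther back than shut.
Start: joints at [-72.875, 21.967, 0.94, 78.501, -0.361, 79.538, -2.664], TCP at [0.221, 0.585, 0.248] pointing down, gripper open.
Joint ranges: [-169.22, 169.22], [-14.56, 117.87], [-87.37, 89.26], [10.42, 133.3], [-82.24, 262.24], [0.94, 117.77], [-172.7, 172.7]. Speed limits (degrees/s): [136.94, 136.94, 172.46, 172.46, 180, 180, 180].

## Interface

Orientations are given as [roll, pitch, yaw] about the fixed x, y, z axes, in that order (R = Rz(yaw) Ry(pitch) Rx(roll)).
In Python, from rig import bot, fingers, capture, readout gives the robot as it stands. The module is installed in compiled form; this text tells all that it offers. Calls block until the motion is done:
- bot.movep(position, orientation): joint-space move of the TCP to a pose.
- bot.move_linear(position, speed=0.15, rot=None, guard=None): straight line of the TCP; rot=None keeps the orientation; speed is the mean speed in m/s. With guard (N) it stops when the force on the tool has changed by that much, and returns True; else False.
- bot.goto_joints(angles): joint-space move.
- fingers.open_gripper() and fingers.close(effort=None): open the fingers fully, or close them until they stop; effort is the grip in N (None keeps the last).
- bot.wait(seconds).
- bot.ik(position, orientation): joint angles nearest the present ones, or None.
- capture(name): name is "side" or "top"; returns a dict with "color" (420x560x3 uint8, red, green, blue), "intrinsics" (3x3 intrinsics, pixels), "distortion" ([k1, k2, p1, p2, k3] as OpenCV has them; the pictures are not rectified), "pose" (4x4, takes a point from camera to world coordinates). Camera axes: x right, y down, z forward; pixel columns grow to the right and rows downward; lengths in m; the calibration is good to about 2 mm. A picture is of the moment at which its call begins. There is no depth.
A pose or a line that the arm cannot do raises bot.Unreachable and nothing moves.
- bot.hand_in(): hands the job in, once; it reports no verdict.
Readings, each from a call of its own:
- readout.read_clock(): time.
- readout.read_joints(): joint angles.
- readout.read_qd(): joint speeds.
- readout.read_tau(): joint torques, N m.
- readout.read_tcp_pos(): TCP position.
- readout.read_orientation(): TCP orientation.
- readout.read_wrist_force(): force on the tool from outside, world axes, zero at the start.
- readout.read_wrist_torque(): the same for the moment, N m.
- readout.read_opening(): opening from 0.0 (shut) to 1.0 (fully open).
Only numpy, scipy, OpenCV 4.12 (cv2) and the standard library are available. Lean on these libraries where they do the work, as an engineer would, in place of code of your own. Each camera call takes 0.05 s, during which the arm holds its last target.

## Task

Stack the three round offcuts on the plywood stand, all lying parallel to its green rail and centred along it: first the copper bar against the rail, then the aluminium bar beside it against the copper. Next set the yellow chock block on the plywood against the free side of the aluminium bar so the row cannot roll apart, and only then lay the blue nylon bar on top, in the valley between the two metal bars. Let go of everything, and do not knock over the red tin.

Things in the scene. Friction and masses are not known exactly. Their poses are not given: they have to be found in the camera images.
- copper_bar: Copper-coloured solid round bar offcut, 44 mm in diameter and 56 mm long with flat ends, lying on its side on the table at the start; about 0.75 kg. Its origin is its centre (on the axis, mid-length); its x axis runs along the bar, and its other axes turn as it rolls.
- alu_bar: Bare silvery aluminium solid round bar offcut, 44 mm in diameter and 56 mm long with flat ends, lying on its side on the table at the start; about 0.25 kg. Its origin is its centre (on the axis, mid-length); its x axis runs along the bar, and its other axes turn as it rolls.
- nylon_bar: Blue nylon solid round bar offcut, 44 mm in diameter and 56 mm long with flat ends, lying on its side on the table at the start; about 0.12 kg. Its origin is its centre (on the axis, mid-length); its x axis runs along the bar, and its other axes turn as it rolls.
- chock: Yellow steel chock block with a black stripe across its top, 30 mm wide (x) by 50 mm long (y) by 30 mm high (z), vertical sides, about 0.35 kg. Standing on the table, loose. Origin at the centre of its underside; a half turn makes no difference. On the stand its 50 mm length lies along the bars, with one 30 x 50 mm upright side face near or touching the aluminium bar.
- stand: Stand, fixed to the table: a level plywood board 170 mm (x) by 110 mm (y), 10 mm thick, with a green rail 20 mm wide and 30 mm high on top of the board along its whole -x edge. Origin at the centre of the board's underside, on the table top (so the board's top is at z = 10 mm). The rail runs along y; its inner face is at x = -65 mm. The bars lie along y, centred at y = 0; a bar touching the rail has its axis at x = -43 mm, and bars and chock follow in +x.
- paste_tin: Red tin of cutting paste with a pale lid, 54 mm in diameter and 68 mm high, standing upright and loose among the things. Origin at the centre of its underside, z up. Not part of the stack; it must stay standing.
There are look-alikes about, which are no part of the job. What is shaped like the alu_bar but turquoise is not meant.

How it is judged (in metres and radians):
On the way, in this order (a step that is already met when the one before it is completed fails the run):
1. the copper bar lies on the stand against the rail, let go (angle between the x axis of copper_bar and the y axis of stand, either way round below 0.2 rad and y of copper_bar in the frame of stand between -0.015 and 0.015 m and x of copper_bar in the frame of stand between -0.049 and -0.033 m and z of copper_bar in the frame of stand between 0.027 and 0.037 m and contact force between copper_bar and the fingers below 0.05 N), for 0.2 s.
2. the aluminium bar lies beside the copper bar, let go (angle between the x axis of each of copper_bar, alu_bar and the y axis of stand, either way round below 0.2 rad and y of copper_bar in the frame of stand between -0.015 and 0.015 m and x of copper_bar in the frame of stand between -0.049 and -0.033 m and z of copper_bar in the frame of stand between 0.027 and 0.037 m and y of alu_bar in the frame of stand between -0.015 and 0.015 m and distance between alu_bar and copper_bar below 0.054 m and x of alu_bar in the frame of stand above -0.01 m and z of alu_bar in the frame of stand between 0.027 and 0.037 m and contact force between alu_bar and the fingers below 0.05 N), for 0.2 s.
3. the chock stands on the board against the aluminium bar, let go (angle between the x axis of each of copper_bar, alu_bar and the y axis of stand, either way round below 0.2 rad and y of copper_bar in the frame of stand between -0.015 and 0.015 m and x of copper_bar in the frame of stand between -0.049 and -0.033 m and z of copper_bar in the frame of stand between 0.027 and 0.037 m and y of alu_bar in the frame of stand between -0.015 and 0.015 m and distance between alu_bar and copper_bar below 0.054 m and x of alu_bar in the frame of stand above -0.01 m and z of alu_bar in the frame of stand between 0.027 and 0.037 m and horizontal distance between chock and alu_bar below 0.049 m and x of chock in the frame of stand above 0.025 m and angle between chock's own z axis and vertical below 0.1 rad and angle between the y axis of chock and the y axis of stand, either way round below 0.25 rad and y of chock in the frame of stand between -0.02 and 0.02 m and z of chock in the frame of stand between 0.006 and 0.014 m and contact force between chock and the fingers below 0.05 N), for 0.2 s.
4. the nylon bar lies on top in the valley between the two (angle between the x axis of each of copper_bar, alu_bar, nylon_bar and the y axis of stand, either way round below 0.2 rad and y of copper_bar in the frame of stand between -0.015 and 0.015 m and x of copper_bar in the frame of stand between -0.049 and -0.033 m and z of copper_bar in the frame of stand between 0.027 and 0.037 m and y of alu_bar in the frame of stand between -0.015 and 0.015 m and distance between alu_bar and copper_bar below 0.054 m and x of alu_bar in the frame of stand above -0.01 m and z of alu_bar in the frame of stand between 0.027 and 0.037 m and horizontal distance between chock and alu_bar below 0.049 m and x of chock in the frame of stand above 0.025 m and angle between chock's own z axis and vertical below 0.1 rad and angle between the y axis of chock and the y axis of stand, either way round below 0.25 rad and y of chock in the frame of stand between -0.02 and 0.02 m and z of chock in the frame of stand between 0.006 and 0.014 m and y of nylon_bar in the frame of stand between -0.015 and 0.015 m and distance between nylon_bar and copper_bar below 0.05 m and distance between nylon_bar and alu_bar below 0.05 m and z of nylon_bar in the frame of stand between 0.061 and 0.075 m and contact force between nylon_bar and the fingers below 0.05 N), for 0.2 s.
At the end, for the whole second after the job is handed in: Gaps: copper to rail and aluminium to copper under 10 mm, chock to aluminium under 12 mm, all on the board; nylon bar resting on both metal bars; bars parallel to the rail within 0.2 rad (chock 0.25), centred within 15 mm (chock 20); all released and at rest; red tin standing (all of step 4 and contact force between each of copper_bar, alu_bar, chock and the fingers below 0.05 N and linear speed of each of copper_bar, alu_bar, nylon_bar, chock below 0.02 m/s and angular speed of each of copper_bar, alu_bar, nylon_bar, chock below 0.4 rad/s and angle between paste_tin's own z axis and vertical below 0.3 rad); the robot touches nothing.
It fails at once if the red tin is knocked over (angle between paste_tin's own z axis and vertical above 0.6 rad).
It also fails if it takes over 112 s, if anything falls off the work surface, if the arm or the gripper's body presses on something with over 40 N, if the wrist force passes 120 N, or if a joint passes its speed limit or range.

## Working session

There is one attempt and no reset: what is moved stays moved. The work goes in short steps, each a Python script; the robot and the scene stay as the last script left them, time stands still between calls to the robot, and variables do not carry over. Pictures are saved under pics/ and viewed, and the job is handed in when it is done.

```bash
mkdir -p pics; python3 - <<'E'
from rig import bot, fingers, capture, readout
import cv2
for n in("side","top"):
    c=capture(n); cv2.imwrite(f"pics/{n}0.png",c["color"][:,:,::-1])
    print(n,c["intrinsics"],c["distortion"],c["pose"])
print(readout.read_clock(),readout.read_tcp_pos(),readout.read_orientation(),readout.read_opening())
E
```

```text
side [[542.60939226   0.         283.57652198]
 [  0.         542.60939226 212.97207368]
 [  0.           0.           1.        ]] [0.00788613 0.         0.         0.         0.        ] [[ 0.68960794 -0.39170464  0.60910455 -0.27562157]
 [-0.72372673 -0.34291915  0.59885397 -0.73583683]
 [-0.02570026 -0.8537997  -0.51996689  0.70018509]
 [ 0.          0.          0.          1.        ]]
top [[386.13484493   0.         282.67118348]
 [  0.         386.13484493 206.72291595]
 [  0.           0.           1.        ]] [-0.03525282  0.          0.          0.          0.        ] [[-0.01838515 -0.99713381  0.0733904   0.41214935]
 [-0.99980686  0.01782525 -0.00827681 -0.00224498]
 [ 0.00694488 -0.07352839 -0.99726894  0.99219642]
 [ 0.          0.          0.          1.        ]]
0.1 [0.22103277 0.58414953 0.24736253] [ -88.64901268   89.89655447 -109.37537528] 0.9995532378499566
```

View pics/side0.png

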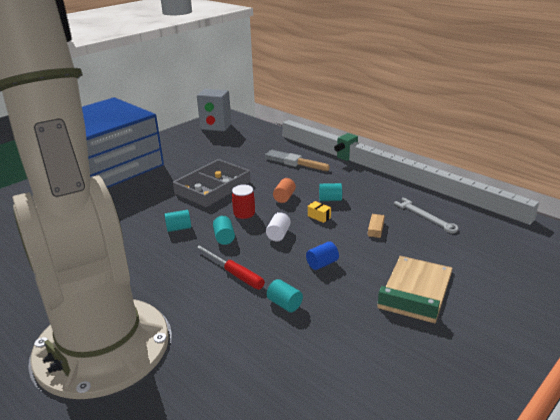

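View pics/top0.png

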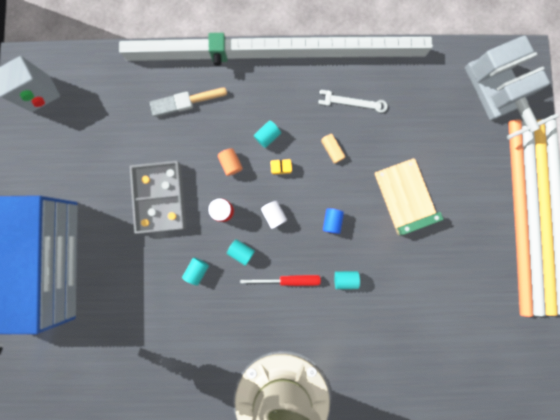

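The top view shows the copper bar at (230,161), the silvery bar at (273,214), the nylon bar at (333,221), the chock at (281,167), the tin at (221,210) and the stand at (408,197) with its rail toward the bottom. I'll segment these and fit each model's silhouette in both views.

```bash
cat > h.py <<'E'
import numpy as np, cv2
from scipy.optimize import minimize
def rz(a): c,s=np.cos(a),np.sin(a); return np.array([[c,-s,0],[s,c,0],[0,0,1.]])
def proj(cap,P):
    T=np.linalg.inv(cap["pose"]); 
    p,_=cv2.projectPoints(np.asarray(P,float).reshape(-1,1,3),cv2.Rodrigues(T[:3,:3])[0],T[:3,3],cap["intrinsics"],np.array(cap["distortion"])); return p.reshape(-1,2)
t=np.linspace(0,2*np.pi,40,endpoint=False)
def bar(z=.022): # axis along local x
    return np.vstack([np.c_[np.full(40,s*.028),.022*np.cos(t),z+.022*np.sin(t)] for s in(-1,1)])
def box(x,y,z0,z1,x0=0): return np.array([[x0+a*x/2,b*y/2,c] for a in(-1,1) for b in(-1,1) for c in(z0,z1)])
def cyl(r,h): return np.vstack([np.c_[r*np.cos(t),r*np.sin(t),np.full(40,s)] for s in(0,h)])
S=8
def sil(cap,P,ofs,sz):
    m=np.zeros((sz*S,sz*S),np.uint8)
    h=cv2.convexHull(((proj(cap,P)-ofs+.5)*S).astype(np.float32))
    cv2.fillConvexPoly(m,np.round(h).astype(np.int32),1); return m
def mask(cap,kind):
    hsv=cv2.cvtColor(cv2.GaussianBlur(cap["color"],(3,3),0) if 0 else cap["color"],cv2.COLOR_RGB2HSV).astype(int); h,s,v=hsv[...,0],hsv[...,1],hsv[...,2]
    return {"copper_bar":((h<13)|(h>174))&(s>90)&(v>60),"nylon_bar":(h>108)&(h<128)&(s>120)&(v>50),
     "alu_bar":(s<50)&(v>115),"paste_tin":(((h<6)|(h>172))&(s>110)&(v>60)),"chock":(h>18)&(h<34)&(s>120)&(v>90),
     "stand":((h>9)&(h<25)&(s>50)&(v>110)),"rail":(h>60)&(h<88)&(s>70)&(v>30)&(v<150)}[kind]
def comp(m,px):
    n,l,st,c=cv2.connectedComponentsWithStats(m.astype(np.uint8),connectivity=4)
    ok=[i for i in range(1,n) if st[i,4]>25]
    i=min(ok,key=lambda i:np.hypot(*(c[i]-px)));return (l==i),st[i],c[i]
def fit(caps,masks,pts,x0,sz=90):
    best=None
    data=[]
    for cap,m in zip(caps,masks):
        ys,xs=np.nonzero(m); ofs=np.array([int(xs.mean())-sz//2,int(ys.mean())-sz//2])
        M=cv2.warpAffine(m.astype(np.uint8),np.float32([[1,0,-ofs[0]],[0,1,-ofs[1]]]),(sz,sz))
        data.append((cap,ofs,cv2.resize(M,(sz*S,sz*S),interpolation=cv2.INTER_NEAREST)))
    def cost(q):
        P=pts@rz(q[2]).T+[q[0],q[1],0]; c=0
        for cap,ofs,M in data:
            s=sil(cap,P,ofs,sz); c+=1-(s&M).sum()/max(1,(s|M).sum())
        return c
    for a in np.radians(x0[2] if np.ndim(x0[2]) else [x0[2]]):
        r=minimize(cost,[x0[0],x0[1],a],method="Nelder-Mead",options=dict(initial_simplex=[[x0[0],x0[1],a],[x0[0]+.008,x0[1],a],[x0[0],x0[1]+.008,a],[x0[0],x0[1],a+.3]],xatol=1e-5,fatol=1e-5))
        if best is None or r.fun<best.fun: best=r
    return best
def ray(cap,px,z):
    u=cv2.undistortPoints(np.array([[px]],float),cap["intrinsics"],np.array(cap["distortion"]))[0,0]
    d=cap["pose"][:3,:3]@[u[0],u[1],1]; o=cap["pose"][:3,3]; return o+d*(z-o[2])/d[2]
def up(cap,x,y,w,h,f,name):
    cv2.imwrite(name,cv2.resize(cap["color"][y:y+h,x:x+w,::-1],None,fx=f,fy=f,interpolation=cv2.INTER_CUBIC))
E
python3 - <<'E'
from rig import capture
from h import *
import pickle
T=capture("top");Sd=capture("side");pickle.dump((T,Sd),open("c0.pkl","wb"))
px={"copper_bar":((230,161),(285,190)),"alu_bar":((273,214),(278,227)),"nylon_bar":((333,221),(322,256)),"chock":((281,167),(319,212)),"paste_tin":((221,210),(243,204)),"stand":((405,187),(420,280)),"rail":((420,225),(409,302))}
vis=[T["color"].copy()//2,Sd["color"].copy()//2]
for k,(a,b) in px.items():
    for i,(c,p) in enumerate(((T,a),(Sd,b))):
        m,st,ce=comp(mask(c,k),p); vis[i][m]=c["color"][m]; print(k,i,st,ce.round(1))
for i,n in enumerate("ts"):
  v=vis[i][120:245,190:460] if i==0 else vis[i][170:330,200:470]
  cv2.imwrite(f"pics/m_{n}.png",cv2.resize(v[:,:,::-1],None,fx=2.9,fy=2.9,interpolation=cv2.INTER_NEAREST))
up(T,190,120,270,125,2.9,"pics/t_up.png");up(Sd,200,160,270,170,2.9,"pics/s_up.png")
E
```

```text
copper_bar 0 [224 149  18  26 181] [234.2 162.2]
copper_bar 1 [273 178  23  25 394] [283.8 190. ]
alu_bar 0 [     0      0    560    420 184188] [297.6 204.6]
alu_bar 1 [266 212  25  29 516] [277.7 226.1]
nylon_bar 0 [325 210  19  24 145] [338.2 222.9]
nylon_bar 1 [306 241  33  29 650] [322.  255.2]
chock 0 [271 160  21  14 279] [280.9 166.5]
chock 1 [308 201  23  22 330] [318.2 211.2]
paste_tin 0 [224 205  10  17  50] [230.  213.9]
paste_tin 1 [232 192  23  27 501] [243.4 205.6]
stand 0 [375 159  61  72 772] [400.5 189.8]
stand 1 [ 386  256   66   53 1953] [419.9 277.8]
rail 0 [209  36  18  26 123] [219.7  52.4]
rail 1 [ 378  286   61   32 1018] [408. 302.]
```

View pics/m_t.png

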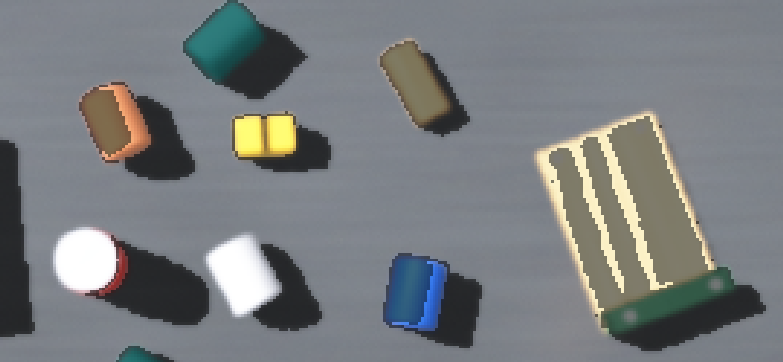

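View pics/m_s.png

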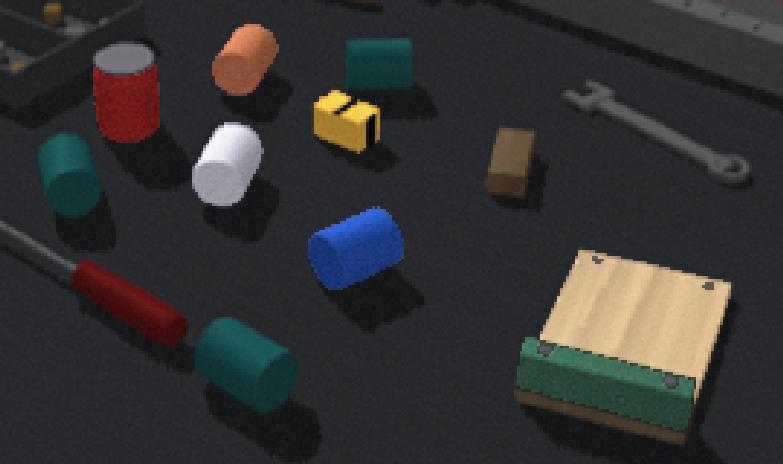

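View pics/t_up.png

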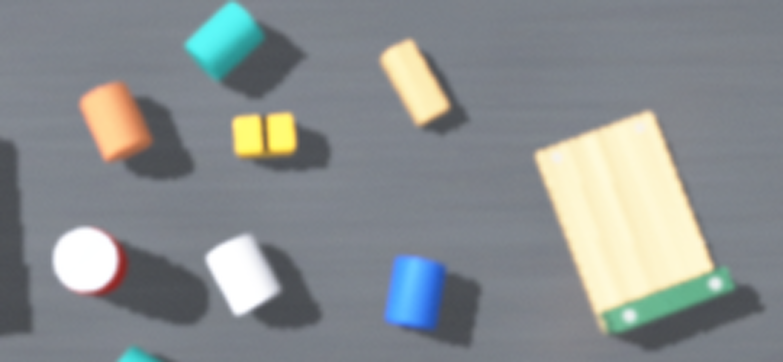

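View pics/s_up.png

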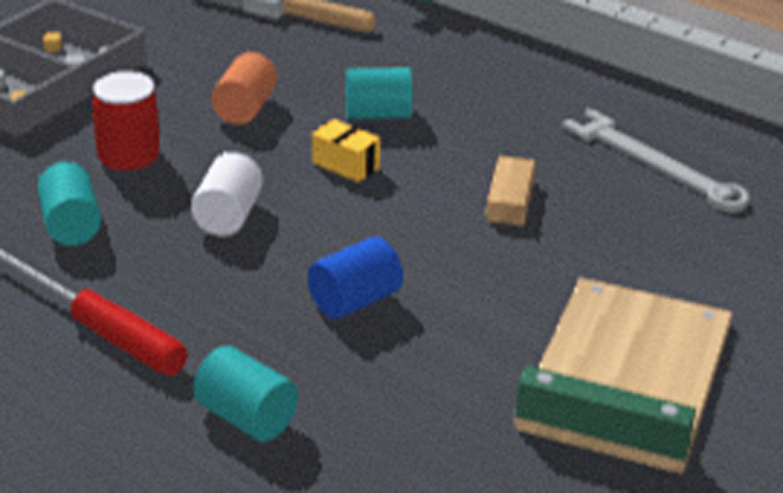

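```bash
python3 - <<'E'
from h import *
import pickle
T,Sd=pickle.load(open("c0.pkl","rb"))
hsv=cv2.cvtColor(T["color"],cv2.COLOR_RGB2HSV)
for p in [(226,158),(230,161),(233,165),(273,214),(268,209),(329,218),(333,221),(338,221),(385,175),(405,187),(415,200),(420,225),(400,231),(225,212),(300,230)]: print(p,hsv[p[1],p[0]])
E
```

```text
(226, 158) [ 17 105 254]
(230, 161) [ 16 115 253]
(233, 165) [ 14 122 250]
(273, 214) [  0   0 255]
(268, 209) [  0   0 255]
(329, 218) [102 161 255]
(333, 221) [105 172 253]
(338, 221) [110 200 221]
(385, 175) [ 25  42 253]
(405, 187) [ 23  55 251]
(415, 200) [ 25  46 253]
(420, 225) [ 75 110 181]
(400, 231) [ 73  91 162]
(225, 212) [  0   0 255]
(300, 230) [108  22 116]
```

```bash
cat >> h.py <<'E'
def maskT(cap,kind):
    hsv=cv2.cvtColor(cap["color"],cv2.COLOR_RGB2HSV).astype(int); h,s,v=hsv[...,0],hsv[...,1],hsv[...,2]
    return {"copper_bar":((h<20)|(h>174))&(s>70)&(v>110),"nylon_bar":(h>98)&(h<128)&(s>85)&(v>90),
     "alu_bar":(s<60)&(v>180),"chock":(h>18)&(h<34)&(s>80)&(v>120),"paste_tin":(((h<8)|(h>172))&(s>90))|((s<60)&(v>180)),
     "stand":((h>9)&(h<35)&(s>25)&(v>180))|((h>60)&(h<88)&(s>70)&(v>100))|((h>60)&(h<100)&(s<60)&(v>185)),"rail":(h>60)&(h<88)&(s>70)}[kind]
E
python3 - <<'E'
from h import *
import pickle
T,Sd=pickle.load(open("c0.pkl","rb"))
px={"copper_bar":((230,161),(285,190)),"alu_bar":((273,214),(278,227)),"nylon_bar":((333,221),(322,256)),"chock":((281,167),(319,212)),"paste_tin":((221,210),(243,204)),"stand":((405,197),(420,280))}
P={"copper_bar":bar(),"alu_bar":bar(),"nylon_bar":bar(),"chock":box(.03,.05,0,.03),"paste_tin":cyl(.027,.068),
 "stand":np.vstack([box(.17,.11,0,.01),box(.02,.11,.0,.04,-.075)])}
vis=[T["color"].copy(),Sd["color"].copy()]
res={}
for k,(a,b) in px.items():
    mt=maskT(T,k); ms=mask(Sd,k)
    if k=="paste_tin": ms|=(mask(Sd,"alu_bar"))
    if k=="stand": ms=(mask(Sd,"stand")|mask(Sd,"rail")); ms=cv2.morphologyEx(ms.astype(np.uint8),cv2.MORPH_CLOSE,np.ones((5,5)))>0
    mt=cv2.morphologyEx(mt.astype(np.uint8),cv2.MORPH_CLOSE,np.ones((3,3)))>0
    ms=cv2.morphologyEx(ms.astype(np.uint8),cv2.MORPH_CLOSE,np.ones((3,3)))>0
    mt,st,_=comp(mt,a);ms,ss,_=comp(ms,b)
    if k=="stand": pts=box(.17,.11,0,.01)
    g=ray(T,a,.02)
    ang=[0,45,90,135] if k!="stand" else [10,20,30,-20,-10]
    ang=ang if k!="paste_tin" else [0]
    if k=="stand": # non-convex hull slightly; ok to use hull in top, side
        pass
    out=[]
    for cs,mm in (((T,Sd),(mt,ms)),((T,),(mt,)),((Sd,),(ms,))):
        r=fit(cs,mm,P[k],[g[0],g[1],ang],sz=120 if k=="stand" else 90); out.append(r)
        print(k,(r.x[:2]*1000).round(1),np.degrees(r.x[2]).round(1),round(r.fun,3))
    q=out[0].x;res[k]=q
    PP=P[k]@rz(q[2]).T+[q[0],q[1],0]
    for v,c in((vis[0],T),(vis[1],Sd)):
        cv2.polylines(v,[cv2.convexHull((proj(c,PP)*16).astype(np.int32))],True,(255,0,255),1,cv2.LINE_AA,4)
pickle.dump(res,open("res.pkl","wb"))
T["color"]=vis[0];Sd["color"]=vis[1]
up(T,190,120,270,125,2.9,"pics/t_fit.png");up(Sd,200,160,270,170,2.9,"pics/s_fit.png")
E
```

```text
copper_bar [601.5 123.3] 25.0 0.127
copper_bar [601.1 122.9] 24.7 0.072
copper_bar [602.6 124.1] 25.3 0.045
alu_bar [466.8  15.2] 27.5 0.153
alu_bar [465.6  15. ] 27.1 0.087
alu_bar [468.4  15.8] 28.7 0.042
nylon_bar [ 447.5 -134.9] 167.4 0.172
nylon_bar [ 446.8 -135.4] -13.2 0.124
nylon_bar [ 448.3 -134.7] -11.7 0.04
chock [587.9  -6.4] 0.8 0.269
chock [587.4  -6.8] 1.2 0.126
chock [589.7  -4.9] 0.4 0.122
paste_tin [477.9 143.7] 10.0 0.109
paste_tin [477.8 143.6] 8.4 0.045
paste_tin [480.2 146.2] -6.8 0.045
stand [ 508.6 -327.8] 19.0 0.1
stand [ 506.7 -327.5] 18.8 0.05
stand [ 509.5 -328.2] 19.0 0.038
```

View pics/t_fit.png

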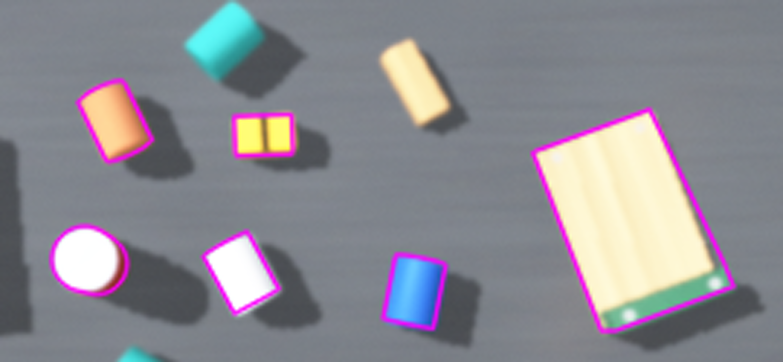

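View pics/s_fit.png

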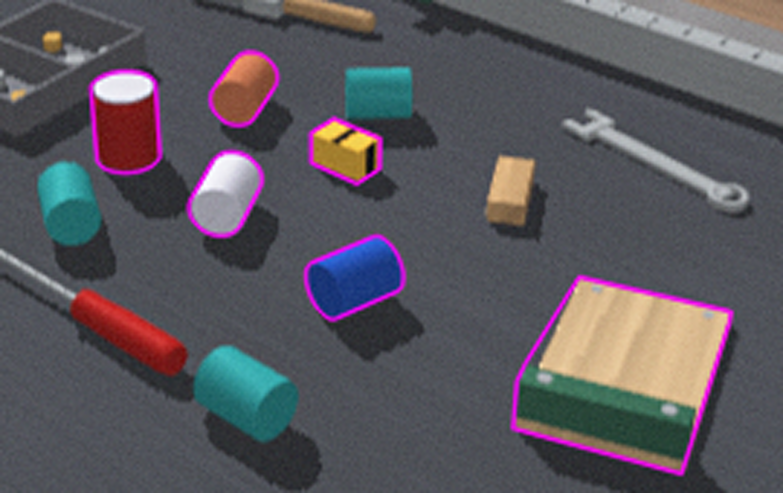

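All fits agree to about 2 mm between the two views. I'll grip every part by its 56/50 mm ends, with the jaws along the stand's y, so the fingers never stand between neighbours. Copper first.

```bash
cat > m.py <<'E'
from rig import bot, fingers, capture, readout
import numpy as np, pickle
from h import rz
R=pickle.load(open("res.pkl","rb"))
sx,sy,sa=R["stand"]
def W(x,y,z): p=rz(sa)@[x,y,0]; return [sx+p[0],sy+p[1],z]
def O(psi): 
    r=90-psi; return [(r+180)%360-180,90,0]
def best(pos,psi):
    c=[]
    for d in(0,180):
        j=bot.ik(pos,O(psi+d))
        if j is not None: c.append((abs(j[6])*.5+np.abs(np.array(j)-readout.read_joints()).max(),d,j))
    c.sort(key=lambda a:a[0]); return psi+c[0][1],c[0][2]
def say(*a): print(round(readout.read_clock(),1),*a,"tcp",np.round(readout.read_tcp_pos(),4),"F",np.round(readout.read_wrist_force(),1),"op",round(readout.read_opening(),3),flush=True)
def pick(x,y,psi,z,effort):
    psi,j=best([x,y,.16],psi); print("psi",psi,np.round(j,0))
    bot.movep([x,y,.16],O(psi))
    bot.move_linear([x,y,z],speed=.12); say("down")
    fingers.close(effort); say("closed")
    bot.move_linear([x,y,.18],speed=.15); say("lifted")
E
python3 - <<'E'
from m import *
x,y,a=R["copper_bar"]
pick(x,y,np.degrees(a),.024,60)
p,j=best(W(-.036,0,.18),np.degrees(sa)+90); print(p,np.round(j,0))
bot.movep(W(-.036,0,.18),O(p)); say("over")
import cv2
for n in("side","top"): cv2.imwrite(f"pics/{n}1.png",capture(n)["color"][:,:,::-1])
E
```

```text
psi 25.031456790938915 [-36.  26.  29.  89. -13.  69.  20.]
3.6 down tcp [0.6022 0.1234 0.0249] F [-0.2  0.3 -0.2] op 1.0
4.0 closed tcp [0.602  0.1235 0.0248] F [-1.3 -0.   5.7] op 0.649
5.2 lifted tcp [0.6007 0.1233 0.1786] F [ 0.   0.  -8.3] op 0.644
289.0041275192743 [-12.  30.  62.  93. -28.  74. -16.]
7.0 over tcp [ 0.476  -0.3377  0.1797] F [ 0.4  0.2 -8.5] op 0.648
```

View pics/side1.png

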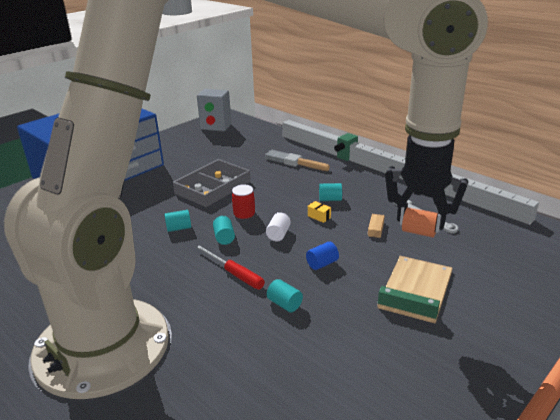

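View pics/top1.png

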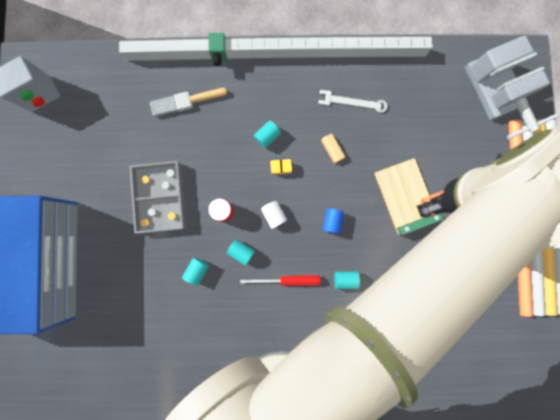

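The side view shows the copper bar at (420,221), held level and square above the stand. Lowering, then guarded contact with the rail.

```bash
cat >> m.py <<'E'
def loc():
    p=np.array(readout.read_tcp_pos()); d=rz(-sa)@(p-[sx,sy,0]); return d
def place(x0,zlow,gx=4,gz=4,dx=.012,back=.0005):
    bot.move_linear(W(x0,0,zlow+.006),speed=.1); bot.wait(.2); say("low",loc().round(4))
    h=bot.move_linear(W(x0-dx,0,zlow+.006),speed=.015,guard=gx); say("push",h,loc().round(4))
    xl=loc()[0]+back
    h=bot.move_linear(W(xl,0,zlow-.004),speed=.015,guard=gz); say("lower",h,loc().round(4))
    fingers.open_gripper(); say("open",loc().round(4))
    z=readout.read_tcp_pos()[2]
    bot.move_linear(W(xl,0,z+.13),speed=.13); bot.wait(.1); say("up",loc().round(4))
E
python3 - <<'E'
from m import *
place(-.036,.0345)
E
```

```text
8.8 low [-0.0358 -0.0001  0.0409] tcp [ 0.4747 -0.3396  0.0409] F [-0.4  0.  -7.4] op 0.648
9.4 push True [-0.0429  0.0009  0.0396] tcp [ 0.4677 -0.3409  0.0396] F [ 2.6 -0.1 -7.1] op 0.65
9.7 lower True [-0.0428  0.0014  0.0349] tcp [ 0.4676 -0.3404  0.0349] F [0.2 1.4 6.2] op 0.642
10.1 open [-0.0427  0.0026  0.0337] tcp [ 0.4673 -0.3392  0.0337] F [-0.3 -0.8  0.2] op 1.0
11.4 up [-0.0426  0.0005  0.1628] tcp [ 0.4681 -0.3412  0.1628] F [-0.   0.5 -0.3] op 1.0
```

Rail contact was felt at stand x = -42.9 mm (expected -43). Now I'll pick the aluminium and photograph the copper from there.

```bash
python3 - <<'E'
from m import *
from h import up
x,y,a=R["alu_bar"]
pick(x,y,np.degrees(a),.024,50)
T=capture("top");S=capture("side")
up(T,330,130,130,120,4.5,"pics/t2.png"); up(S,200,150,280,190,2.8,"pics/s2.png")
E
```

```text
psi 27.533814198670846 [-53.   8.  52. 111.  -7.  64.  29.]
14.0 down tcp [0.4673 0.0152 0.0246] F [-0.2 -0.8  0.2] op 1.003
14.4 closed tcp [0.4673 0.0154 0.0246] F [-2.  -0.1  6.4] op 0.651
15.6 lifted tcp [0.4661 0.0152 0.1792] F [-0.9  0.3 -3.2] op 0.647
```

View pics/t2.png

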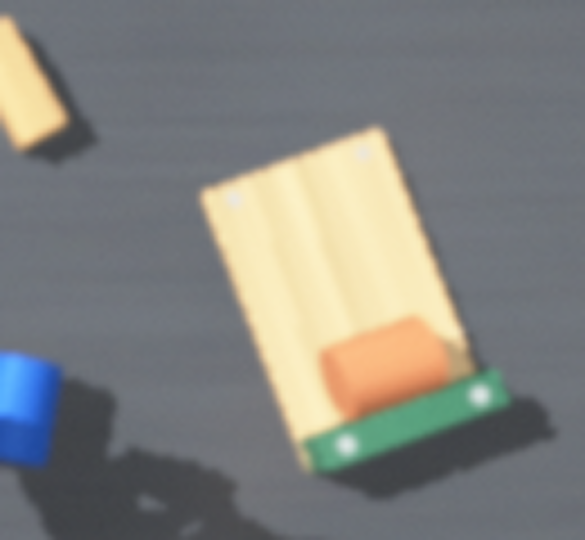

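View pics/s2.png

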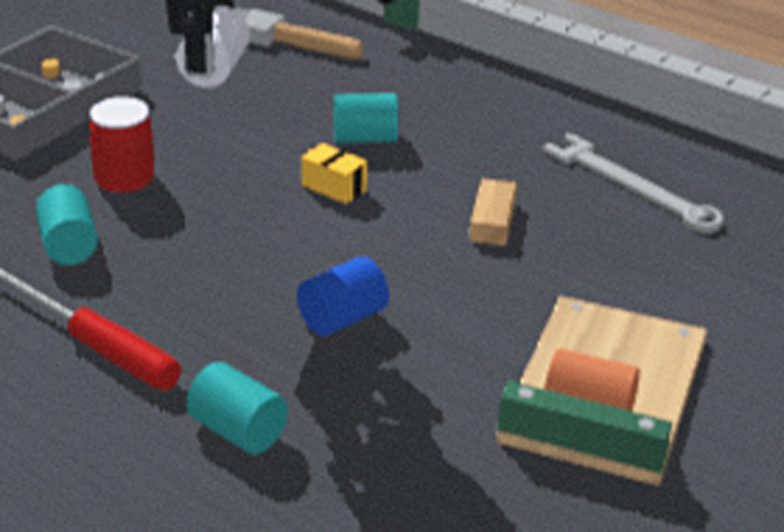

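In the crops the copper bar lies centred along the rail and against it (top crop (388,365)), and the aluminium is held. Placing the aluminium.

```bash
python3 - <<'E'
from m import *
from h import up
p,j=best(W(.01,0,.18),np.degrees(sa)+90); print(p,np.round(j,0))
bot.movep(W(.01,0,.18),O(p)); say("over")
place(.01,.0345,gx=3,gz=4,dx=.014,back=.0005)
x,y,a=R["chock"]
psi=np.degrees(a)+90
pick(x,y,psi,.020,50)
T=capture("top");S=capture("side")
up(T,330,130,130,120,4.5,"pics/t3.png"); up(S,200,150,280,190,2.8,"pics/s3.png")
E
```

```text
289.0041275192743 [-11.  32.  58.  88. -28.  75. -21.]
17.0 over tcp [ 0.5189 -0.3229  0.1797] F [ 0.1  0.5 -1.9] op 0.649
18.7 low [ 0.0102 -0.0001  0.0409] tcp [ 0.5182 -0.3246  0.0409] F [ 0.1 -0.3 -2.7] op 0.652
19.3 push True [0.0019 0.0005 0.0401] tcp [ 0.5101 -0.3267  0.0401] F [ 2.9 -1.3 -1.7] op 0.645
19.7 lower True [0.0022 0.0007 0.0347] tcp [ 0.5104 -0.3264  0.0347] F [-0.3  1.6  6.3] op 0.653
20.1 open [0.0025 0.0014 0.034 ] tcp [ 0.5104 -0.3257  0.034 ] F [0.2 0.1 0.2] op 0.997
21.4 up [0.0021 0.0005 0.163 ] tcp [ 0.5104 -0.3266  0.163 ] F [-0.8 -0.  -0.1] op 0.999
psi 270.7532001442529 [-47.  32.  62.  94. -30.  72. -68.]
24.0 down tcp [ 0.5885 -0.0065  0.0208] F [0.4 0.7 0. ] op 1.003
24.4 closed tcp [ 0.5884 -0.0066  0.0208] F [-1.3  0.2  4.8] op 0.576
25.6 lifted tcp [ 0.5873 -0.0062  0.1789] F [-0.4 -0.9 -3.4] op 0.575
```

View pics/t3.png

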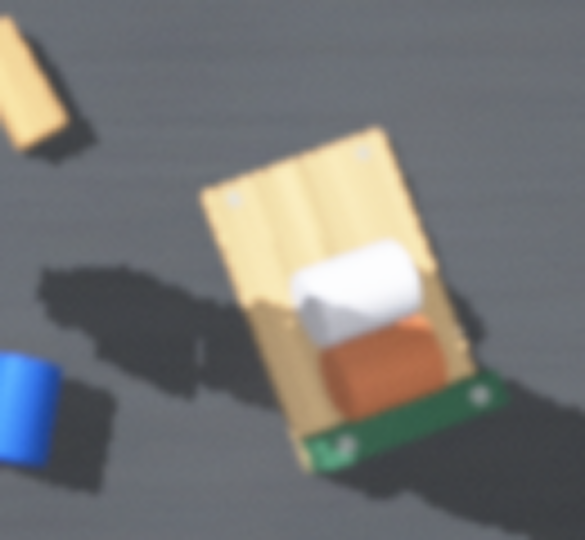

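View pics/s3.png

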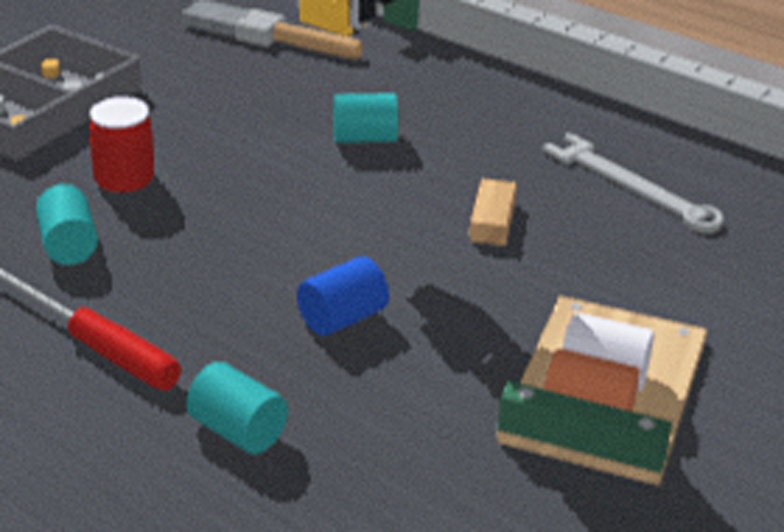

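Aluminium lies parallel beside the copper (top crop (358,290)), and the chock is held. Placing the chock.

```bash
python3 - <<'E'
from m import *
from h import up
p,j=best(W(.048,0,.18),np.degrees(sa)+90); print(p,np.round(j,0))
bot.movep(W(.048,0,.18),O(p)); say("over")
place(.048,.030,gx=2.5,gz=4,dx=.013,back=.0007)
x,y,a=R["nylon_bar"]
pick(x,y,np.degrees(a),.028,40)
T=capture("top");S=capture("side")
up(T,330,130,130,120,4.5,"pics/t4.png"); up(S,200,150,280,190,2.8,"pics/s4.png")
E
```

```text
289.0041275192743 [-10.  35.  56.  84. -29.  76. -23.]
26.9 over tcp [ 0.555  -0.3103  0.1796] F [ 0.2  0.9 -3.3] op 0.579
28.7 low [ 0.0482 -0.0001  0.0364] tcp [ 0.5542 -0.3122  0.0364] F [-0.1 -0.5 -3.8] op 0.579
29.4 push True [0.037  0.0006 0.0353] tcp [ 0.5434 -0.3152  0.0353] F [ 2.   0.6 -2.3] op 0.575
29.8 lower True [0.037  0.0009 0.0308] tcp [ 0.5432 -0.3149  0.0308] F [-1.1  1.2  4.9] op 0.574
30.2 open [0.0371 0.0017 0.03  ] tcp [ 0.5431 -0.3141  0.03  ] F [0.  0.  0.3] op 1.0
31.4 up [0.0375 0.0005 0.159 ] tcp [ 0.5438 -0.3151  0.159 ] F [-0.4 -0.1 -1. ] op 1.003
psi 347.37175068610793 [-36.   8.  53. 111.  -7.  64.   8.]
33.5 down tcp [ 0.4481 -0.1351  0.0286] F [ 1.4  0.2 -0.9] op 0.999
33.9 closed tcp [ 0.4481 -0.1348  0.0287] F [-0.8  0.6  5.7] op 0.648
35.1 lifted tcp [ 0.447  -0.1347  0.1792] F [ 0.6  0.1 -2.1] op 0.649
```

View pics/t4.png

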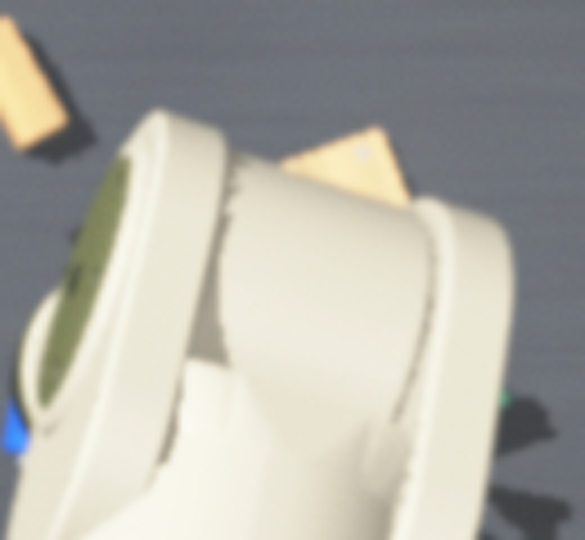

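View pics/s4.png

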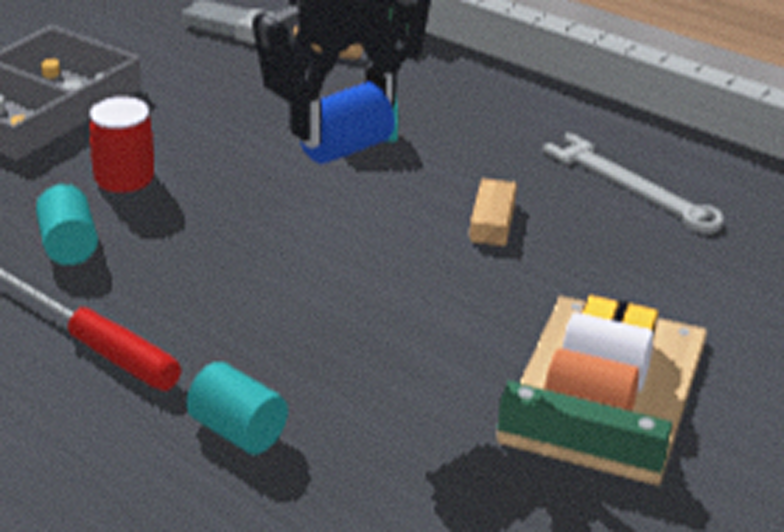

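Copper, aluminium and chock form a tight row (side crop (595,380), (610,340), (620,312)), and the nylon bar is gripped. Lowering it into the valley.

```bash
python3 - <<'E'
from m import *
from h import up
X=-.0208
p,j=best(W(X,0,.2),np.degrees(sa)+90)
bot.movep(W(X,0,.2),O(p)); say("over")
bot.move_linear(W(X,0,.085),speed=.1); bot.wait(.2); say("low",loc().round(4))
h=bot.move_linear(W(X,0,.070),speed=.012,guard=2.5); say("touch",h,loc().round(4))
S=capture("side"); up(S,330,200,150,130,4.5,"pics/s5.png")
E
```

```text
36.0 over tcp [ 0.4888 -0.334   0.1992] F [ 0.7  0.2 -1.3] op 0.647
37.5 low [-0.0206 -0.0002  0.0855] tcp [ 0.4891 -0.3347  0.0855] F [-0.2 -0.8 -1.6] op 0.651
38.3 touch True [-0.0205 -0.      0.077 ] tcp [ 0.4892 -0.3344  0.077 ] F [1.2 1.5 4.3] op 0.648
```

View pics/s5.png

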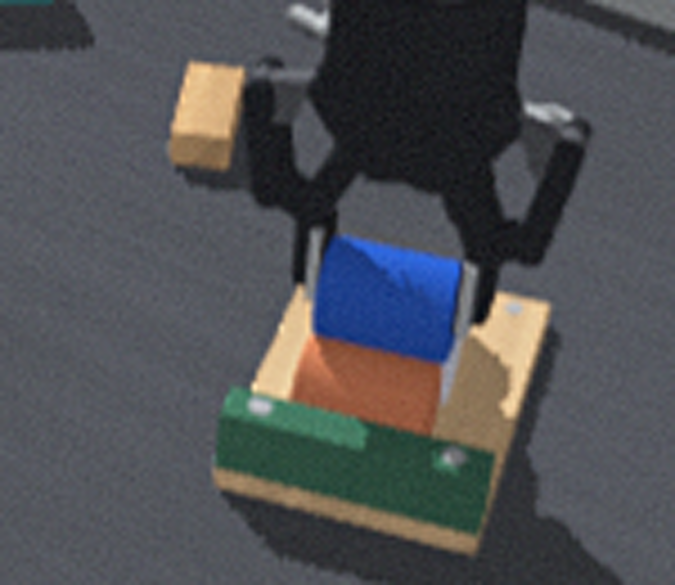

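Contact came at TCP z = 77.0 mm, against 76.8 predicted, and the nylon sits in the valley in the crop at (390,295). Releasing and backing off.

```bash
python3 - <<'E'
from m import *
from h import up
fingers.open_gripper(); say("open")
d=loc(); bot.move_linear(W(d[0],0,.22),speed=.12); say("up")
x,y,_=R["copper_bar"]
bot.movep([.55,.15,.3],O(70)); bot.wait(.5); say("away")
T=capture("top");S=capture("side"); pickle.dump((T,S),open("c1.pkl","wb"))
up(T,330,130,130,120,4.5,"pics/t6.png"); up(S,200,150,280,190,2.8,"pics/s6.png")
E
```

```text
38.7 open tcp [ 0.4883 -0.3339  0.0761] F [-0.1  0.3  0.1] op 1.001
40.1 up tcp [ 0.4884 -0.3343  0.2192] F [0.1 0.2 0.1] op 1.003
42.4 away tcp [0.55   0.1499 0.3   ] F [ 0.2 -0.3 -0.8] op 1.0
```

View pics/t6.png

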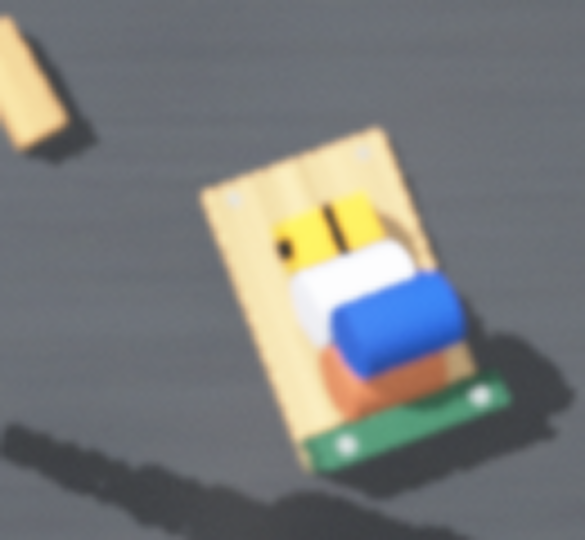

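View pics/s6.png

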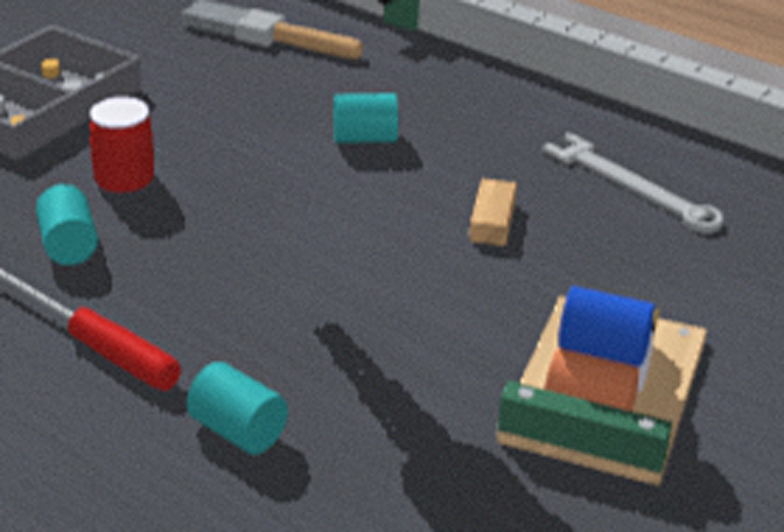

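The nylon bar rests in the valley (top crop (398,322)) and the tin is upright. One quick fit of the nylon pose before handing in.

```bash
python3 - <<'E'
from h import *
import pickle
T,S=pickle.load(open("c1.pkl","rb")); R=pickle.load(open("res.pkl","rb")); sx,sy,sa=R["stand"]
mt=comp(maskT(T,"nylon_bar"),(418,202))[0]; ms=comp(mask(S,"nylon_bar"),(416,266))[0]
for z in(.066,.070,.074):
    r=fit((T,S),(mt,ms),bar(z),[.49,-.334,[109]]); q=r.x
    print(z,(rz(-sa)@[q[0]-sx,q[1]-sy,0]*1000).round(1),np.degrees(q[2]-sa).round(1),round(r.fun,3))
from rig import bot
bot.hand_in()
E
```

```text
0.066 [-22.1  -1.5   0. ] 91.7 0.355
0.07 [-21.5  -0.2   0. ] 92.2 0.199
0.074 [-24.2  -0.4   0. ] 93.2 0.156
the job is handed in; nothing more can be done
```

The stack is built and handed in at about 42 s of the 112 s allowed: copper bar against the rail, aluminium beside it, chock against the aluminium, and the nylon bar in the valley on top. I gripped each part by its ends. The first three were pushed gently until they touched the piece before, and the nylon was lowered until it touched the two bars.

**Checks that agreed:**
- **Contacts:** they came at stand x = -42.9, +1.9 and +37.0 mm, where -43, +1 and +38 mm were expected. The nylon bar touched down at tool height 77.0 mm, against 76.8 mm predicted.
- **Final pictures:** the row is tight and centred, the fingers are clear of it, and the red tin is upright and unmoved.
- **Nylon position:** an image fit puts it about 0.2–1.5 mm off centre along the rail and about 2–3° off parallel, inside the 15 mm and 0.2 rad limits.

**Check that partly disagreed:** when fitting the nylon bar's height, 74 mm matched the images slightly better (error 0.156) than the expected 70 mm (0.199). That is close to what the image masks can resolve, and the touch-down height supports 70 mm. Both heights are within the 61–75 mm limit.

I did not refit the copper, aluminium and chock at the end; those I judged only from the contacts and the pictures.

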